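# Fold down the empty row of drying-rack pegs

## Robot

A 6-joint arm with a two-finger parallel gripper is mounted at the origin on the work surface. World frame = base frame: x ahead of the robot, y to its left, z up, the work surface at z = 0. Lengths are in m, angles in degrees, forces in N, time in s.
With the tool pointing down it reaches from about 0.4 to 0.825 m from the base axis. Payload 7 kg.
Tool frame: the origin (TCP) lies midway between the tips of the shut fingers; the grasp point (between the pads) lies 19 mm behind it (r.grasp_offset is the distance from the TCP to the grasp point, in m); z points along the fingers, x is the direction in which the jaws open and shut, and the axes are right-handed (so a half turn about z gives the same grasp; the last joint's range is limited). The gripper opens to 88 mm and grips with 3 to 60 N. Pads are 19 mm wide; open, the fingers measure 130 mm over their backs; the gripper's body (78 mm by 193 mm) begins 47 mm behind the grasp point.
Start: joints at [83.944, 20.546, 0.682, 0, -70.136, -16.507], TCP at [0.259, 0.623, 0.227] pointing down, gripper open.
Joint ranges: [-176.03, 176.03], [-82.01, 121.73], [-58.28, 71.71], [-173.87, 95.51], [-174.79, -0.11], [-173.66, 173.66]. Speed limits (degrees/s): [136.94, 136.94, 172.46, 180, 180, 180].

## Interface

Orientations are given as [roll, pitch, yaw] about the fixed x, y, z axes, in that order (R = Rz(yaw) Ry(pitch) Rx(roll)).
In Python, from plant import r gives the robot as it stands.
- The arm moves only by the tool step_arm, never from a script. Its argument "deltas" is a list of rows, each a list of 7 numbers: the turn, a rotation vector about the tool's x, y, z in rad, then the shift along the tool's x, y, z in mm, then the opening, from -1 (shut) to 1 (fully open), so that 0 is half open. In form: [[ax, ay, az, x, y, z, grip], ...]. A call has 1 to 10 rows; each row shifts and turns the pose as measured when the row begins, along the tool's axes as they then stand; what a row does not reach is not made up. A row lasts 1/10 s, in which the tool goes at most 50 mm and 8.59 degrees, less where a joint would pass 70% of its speed; a pose out of reach is approached as far as the arm can. A call with a gripper value outside its range is refused whole. The fingers move at their own pace and stop on an object; "squeeze" is the grip in N (left out, the last holds). Time passes only in rows, so rows that do not move let the fingers close. It gives the time, the measured TCP pose, the force and the opening at its end, in the units of the state.
- r.get_state(): the state, without advancing time (a new reading comes with each control period).
- r.capture(name): name is "scene" or "top"; returns the picture (384x512x3 uint8, red, green, blue); there is no depth.
- r.camera_info(name): a dict with "vertical_fov" (degrees; the focal length in pixels is half the picture's height over the tangent of half this angle, whatever the lens; pixels are square), "cx", "cy" (the principal point, pixels), "view" (4x4, takes a point from world to camera coordinates). Camera axes: x right, y down, z forward; pixel columns grow to the right and rows downward; lengths in m; the calibration is good to about 2 mm. A picture is of the moment at which its call begins. camera_info takes no time and is no camera call.
- r.close_job(): hands the job in, once; it reports no verdict.
The state is a dict: "time_s": time; "joints": joint angles; "qd": joint speeds; "joint_torque": joint torques, N m; "tcp_pos": TCP position; "eef_rot": TCP orientation; "contact_force": force on the tool from outside, world axes, zero at the start; "moment": the same for the moment, N m; "gripper_width": finger opening in m.
Only numpy, scipy, OpenCV 4.12 (cv2) and the standard library are available. Lean on these libraries where they do the work, as an engineer would, in place of code of your own. Each camera call takes 0.05 s, during which the arm holds its last target.

## Task

The four hinged pegs of the black drying rack are not needed: run your fingertips low along their row and push each peg over until it lies flat on the rack, one after another, beginning with the peg at the end they all lean away from. Press gently, do not lift the rack or push it about, and leave the glasses and the tongs where they are.

Things in the scene. Friction and masses are not known exactly. Their poses are not given: they have to be found in the camera images.
- rack: Black plastic drying rack, loose on rubber feet, about 1.3 kg: deck 280 mm (x) by 170 mm (y), its top 18 mm above the shelf. Origin: centre of the underside, z up. A row of four slim hinged steel pegs along x at y = -40 mm, 60 mm apart, all folding towards +x; a second row of four fixed tapered steel pegs, 36 mm high, at y = +40 mm, with glasses over the second and fourth (x = -30, +90 mm).
- peg1 (a joint): Hinge of peg 1: 0 = upright, 1.571 = folded flat along the rack's +x (limits 0 and 1.571). Starts leaning by 0.15 to 0.5. Friction (0.02 N m, no spring) holds it wherever it is left. Round steel peg 10 mm thick, rounded tip 50 mm from the axis. Flat, its top is 13 mm above the deck (31 mm above the shelf) and nothing in its row stands higher.
- peg2 (a joint): Hinge of peg 2: 0 = upright, 1.571 = folded flat along the rack's +x (limits 0 and 1.571). Starts leaning by 0.15 to 0.5. Friction (0.02 N m, no spring) holds it wherever it is left. Round steel peg 10 mm thick, rounded tip 50 mm from the axis. Flat, its top is 13 mm above the deck (31 mm above the shelf) and nothing in its row stands higher.
- peg3 (a joint): Hinge of peg 3: 0 = upright, 1.571 = folded flat along the rack's +x (limits 0 and 1.571). Starts leaning by 0.15 to 0.5. Friction (0.02 N m, no spring) holds it wherever it is left. Round steel peg 10 mm thick, rounded tip 50 mm from the axis. Flat, its top is 13 mm above the deck (31 mm above the shelf) and nothing in its row stands higher.
- peg4 (a joint): Hinge of peg 4: 0 = upright, 1.571 = folded flat along the rack's +x (limits 0 and 1.571). Starts leaning by 0.15 to 0.5. Friction (0.02 N m, no spring) holds it wherever it is left. Round steel peg 10 mm thick, rounded tip 50 mm from the axis. Flat, its top is 13 mm above the deck (31 mm above the shelf) and nothing in its row stands higher.
- hinge1 (a point): Point on the hinge axis of peg 1, mid peg, 26 mm above the shelf. On the rack at x = -112.5 mm, y = -40 mm, z = 26 mm of the rack's frame; axes as the rack's. Hinge cheeks either side: 12 mm high, 22 mm wide over both. A grey strip and two 8 mm high lugs on the deck mark where the peg will lie, towards the rack's +x.
- hinge2 (a point): Point on the hinge axis of peg 2, mid peg, 26 mm above the shelf. On the rack at x = -52.5 mm, y = -40 mm, z = 26 mm of the rack's frame; axes as the rack's. Hinge cheeks either side: 12 mm high, 22 mm wide over both. A grey strip and two 8 mm high lugs on the deck mark where the peg will lie, towards the rack's +x.
- hinge3 (a point): Point on the hinge axis of peg 3, mid peg, 26 mm above the shelf. On the rack at x = 7.5 mm, y = -40 mm, z = 26 mm of the rack's frame; axes as the rack's. Hinge cheeks either side: 12 mm high, 22 mm wide over both. A grey strip and two 8 mm high lugs on the deck mark where the peg will lie, towards the rack's +x.
- hinge4 (a point): Point on the hinge axis of peg 4, mid peg, 26 mm above the shelf. On the rack at x = 67.5 mm, y = -40 mm, z = 26 mm of the rack's frame; axes as the rack's. Hinge cheeks either side: 12 mm high, 22 mm wide over both. A grey strip and two 8 mm high lugs on the deck mark where the peg will lie, towards the rack's +x.
- glass1: Clear shot glass, upside down over a fixed peg of the rack's other row, 60 mm tall, 44 mm across at the mouth (below), 34 mm at the base (on top), 90 g, loose. Origin: centre of its mouth, at the deck's top; z up. To be left alone.
- glass2: Clear shot glass, upside down over a fixed peg of the rack's other row, 60 mm tall, 44 mm across at the mouth (below), 34 mm at the base (on top), 90 g, loose. Origin: centre of its mouth, at the deck's top; z up. To be left alone.
- tongs: Steel kitchen tongs lying on the shelf beside the hinged row, roughly parallel to it, about 150 mm from the rack's middle: 240 mm long (x), up to 60 mm wide, 20 mm high, 120 g, loose. Origin: middle of the underside. To be left alone.
- trivet: Blue silicone trivet, 150 x 150 x 8 mm, stuck flat to the shelf on the glasses' side of the rack. Origin: centre of the underside.

How it is judged (in metres and radians):
On the way, in this order (a step that is already met when the one before it is completed fails the run):
1. peg 1 is pushed down flat (within 0.27 rad), in its turn (value of joint peg1 above 1.3 rad), for 0.05 s.
2. peg 2 is pushed down flat (within 0.27 rad), in its turn (value of joint peg2 above 1.3 rad), for 0.05 s.
3. peg 3 is pushed down flat (within 0.27 rad), in its turn (value of joint peg3 above 1.3 rad), for 0.05 s.
4. peg 4 is pushed down flat (within 0.27 rad), in its turn (value of joint peg4 above 1.3 rad), for 0.05 s.
At the end, for the whole second after the job is handed in: All four hinged pegs lie within 0.27 rad (15 degrees) of flat and at rest; the rack, both glasses and the tongs stand still, upright and less than 30 mm from where they started (value of joint each of peg1, peg2, peg3, peg4 above 1.3 rad and velocity of joint each of peg1, peg2, peg3, peg4 below 0.1 rad/s and linear speed of each of rack, tongs, glass1, glass2 below 0.02 m/s and angle between each of rack, glass1, glass2's own z axis and vertical below 0.15 rad and distance of each of rack, glass1, glass2, tongs from where it was at the start of the episode below 0.03 m); the robot touches nothing.
It fails at once if the rack is lifted (over 10 mm), tipped (over 0.15 rad) or pushed 30 mm or more (height (world z) of rack above 0.01 m or angle between rack's own z axis and vertical above 0.15 rad or distance of rack from where it was at the start of the episode above 0.03 m).
It fails at once if a glass is lifted, tipped over 0.3 rad or moved 30 mm or more (distance of any of glass1, glass2 from where it was at the start of the episode above 0.03 m or angle between any of glass1, glass2's own z axis and vertical above 0.3 rad or height (world z) of any of glass1, glass2 above 0.035 m).
It fails at once if the tongs are moved 30 mm or more (distance of tongs from where it was at the start of the episode above 0.03 m).
It fails at once if the fingers press on the rack or its pegs with more than 40 N (contact force between the fingers and rack above 40 N).
It also fails if it takes over 38 s, if anything falls off the work surface, if the arm or the gripper's body presses on something with over 40 N, if the wrist force passes 120 N, or if a joint passes its speed limit or range.

## Working session

There is one attempt and no reset: what is moved stays moved. The work goes in short steps, Python scripts to look and compute and a tool call to move; the robot and the scene stay as the last step left them, time stands still between calls to the robot, and variables do not carry over. Pictures are saved under pics/ and viewed, and the job is handed in when it is done.

Besides the shell and the picture viewer there is one more tool, called as a command line: name --pt "numbers of a row" for each row, then --argument value for the rest. step_arm: Moves the arm, as the interface text tells. Its arguments: {"type":"object","properties":{"deltas":{"type":"array","items":{"type":"array","items":{"type":"number"}}},"squeeze":{"type":"number"}},"required":["deltas"]}

```bash
mkdir -p pics; ls; python3 - <<'E'
from plant import r
import cv2,json
print(r.get_state())
for n in("scene","top"):
    im=r.capture(n); cv2.imwrite(f"pics/{n}0.png",cv2.cvtColor(im,cv2.COLOR_RGB2BGR)); print(r.camera_info(n))
E
```

```text
pics
{'time_s': 0.0, 'joints': array([ 8.39469791e+01,  2.05906831e+01,  6.33289130e-01, -2.21901941e-02,
       -7.01363796e+01, -1.65087718e+01]), 'qd': array([-0.05039713,  0.03336026,  0.02952657, -0.0408392 ,  0.09519405,
       -0.0978107 ]), 'joint_torque': array([-1.16601212e-03, -5.82713556e+01,  2.93051666e+01,  6.99746400e+00,
        6.97832205e-03, -1.57311024e-04]), 'tcp_pos': array([0.25878653, 0.62287556, 0.22562099]), 'eef_rot': array([-1.79993350e+02, -9.58360860e-02, -1.12569355e+02]), 'contact_force': array([0.50519572, 0.07624627, 0.5711623 ]), 'moment': array([-0.02272997,  0.02706829,  0.01934864]), 'gripper_width': 0.08754906682997417}
{'vertical_fov': 56.8636022771277, 'cx': 254.68802276158377, 'cy': 197.2183783245056, 'view': array([[ 0.74190422,  0.67040771, -0.01147296, -0.38347396],
       [ 0.39672807, -0.4527034 , -0.79854021, -0.18564292],
       [-0.54054136,  0.5878887 , -0.60183213,  1.03819378],
       [ 0.        ,  0.        ,  0.        ,  1.        ]])}
{'vertical_fov': 53.16166299003241, 'cx': 252.1519883009329, 'cy': 190.62635041361497, 'view': array([[ 0.02972932, -0.99855994,  0.04465651, -0.02888822],
       [-0.98085866, -0.03774525, -0.19102773,  0.55061341],
       [ 0.19243821, -0.0381226 , -0.98056831,  0.63467716],
       [ 0.        ,  0.        ,  0.        ,  1.        ]])}
```

View pics/scene0.png

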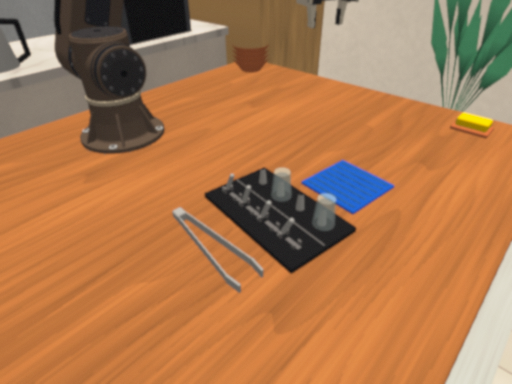

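View pics/top0.png

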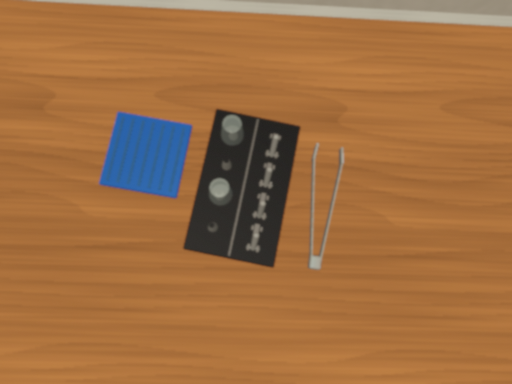

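The top view shows the rack's four corners near pixels (217,110), (299,127), (273,266) and (185,248). Rack +x points up the image, away from the robot. The hinged row is on the right, at (255,240) to (274,143). The tongs are further right, at about (312..343, 145..268), and the glasses are at (232,128) and (219,190).

```bash
cat > h.py <<'E'
import numpy as np,cv2
from plant import r
def K(n):
    c=r.camera_info(n);f=192/np.tan(np.radians(c['vertical_fov']/2));return f,c['cx'],c['cy'],np.array(c['view'])
def ray(n,px,z):
    f,cx,cy,V=K(n);px=np.atleast_2d(px).astype(float)
    d=np.c_[(px[:,0]-cx)/f,(px[:,1]-cy)/f,np.ones(len(px))]@V[:3,:3]
    o=-V[:3,:3].T@V[:3,3]; return o+d*((z-o[2])/d[:,2])[:,None]
def proj(n,P):
    f,cx,cy,V=K(n);p=np.atleast_2d(P)@V[:3,:3].T+V[:3,3];return np.c_[cx+f*p[:,0]/p[:,2],cy+f*p[:,1]/p[:,2]]
E
python3 - <<'E'
from h import *
for n in("top","scene"):
    im=cv2.imread(f"pics/{n}0.png")
    m=(im.max(2)<60).astype(np.uint8)
    if n=="scene": m[:160]=0;
    m=cv2.morphologyEx(m,cv2.MORPH_CLOSE,np.ones((9,9)))
    c=max(cv2.findContours(m,0,2)[0],key=cv2.contourArea)
    h=cv2.convexHull(c); q=cv2.approxPolyN(h,4)[0].astype(float) 
    P=ray(n,q,0.018); print(n,q.tolist(),P.round(4).tolist(),"centre",P.mean(0),"sides",np.linalg.norm(P-np.roll(P,1,0),axis=1))
    if n=="top":
        e=sorted([P[i]-P[i-1] for i in range(4)],key=lambda v:-np.linalg.norm(v))[:2]
        e=[v*np.sign(v[0]) for v in e]; u=sum(e);yaw=np.arctan2(u[1],u[0]);print("yaw",np.degrees(yaw))
        rc=cv2.minAreaRect(ray(n,h[:,0],.018)[:,:2].astype(np.float32));print(rc)
        c0=P.mean(0)[:2];R=np.array([[np.cos(yaw),-np.sin(yaw)],[np.sin(yaw),np.cos(yaw)]])
        np.save("rack.npy",[*c0,yaw])
        W=[np.r_[c0+R@[x,-.04],.026] for x in(-.1125,-.0525,.0075,.0675)];print(np.round(W,4))
for n in("top","scene"):
    im=cv2.imread(f"pics/{n}0.png");p=proj(n,W)
    x0,y0,w=((150,90,200) if n=="top" else (180,130,200))
    s=4;b=cv2.resize(im[y0:y0+150,x0+(30 if n=='top' else 0):x0+w],None,fx=s,fy=s,interpolation=2);x0+=30*(n=='top')
    for a in p: cv2.circle(b,tuple(int(v) for v in((a-[x0,y0])*s)),3,(0,0,255),-1)
    cv2.imwrite(f"pics/{n}0z.png",b)
E
```

```text
top [[298.0, 127.0], [272.0, 266.0], [184.0, 248.0], [217.0, 110.0]] [[0.689, -0.0977, 0.018], [0.4197, -0.0519, 0.018], [0.4471, 0.1095, 0.018], [0.7167, 0.0622, 0.018]] centre [0.56811218 0.00552851 0.018     ] sides [0.16238048 0.27312437 0.16367356 0.27366603]
yaw -9.804840870393734
((0.568695068359375, 0.005343765020370483), (0.16354110836982727, 0.27358487248420715), 80.16559600830078)
[[ 0.4504 -0.0147  0.026 ]
 [ 0.5096 -0.0249  0.026 ]
 [ 0.5687 -0.0352  0.026 ]
 [ 0.6278 -0.0454  0.026 ]]
scene [[357.0, 229.0], [291.0, 272.0], [204.0, 194.0], [263.0, 168.0]] [[0.7241, 0.0598, 0.018], [0.6951, -0.107, 0.018], [0.4213, -0.0572, 0.018], [0.4486, 0.1055, 0.018]] centre [5.72269205e-01 2.73258572e-04 1.80000000e-02] sides [0.27919834 0.16930882 0.27822572 0.16497479]
```

View pics/top0z.png

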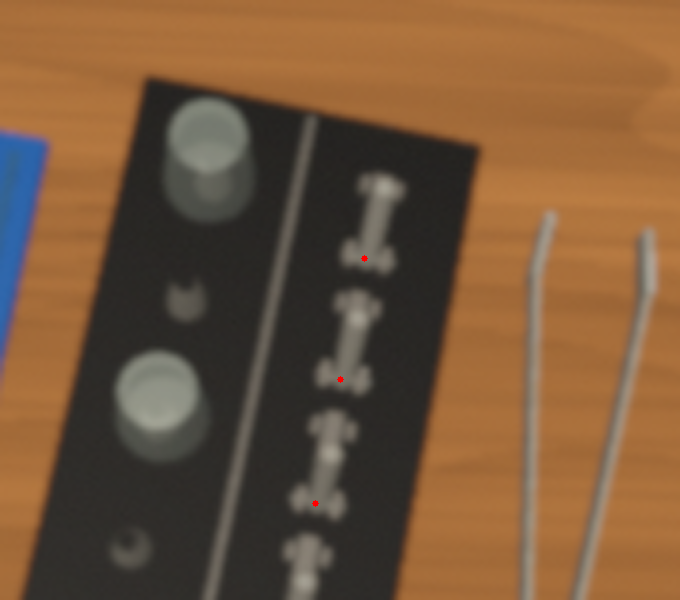

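View pics/scene0z.png

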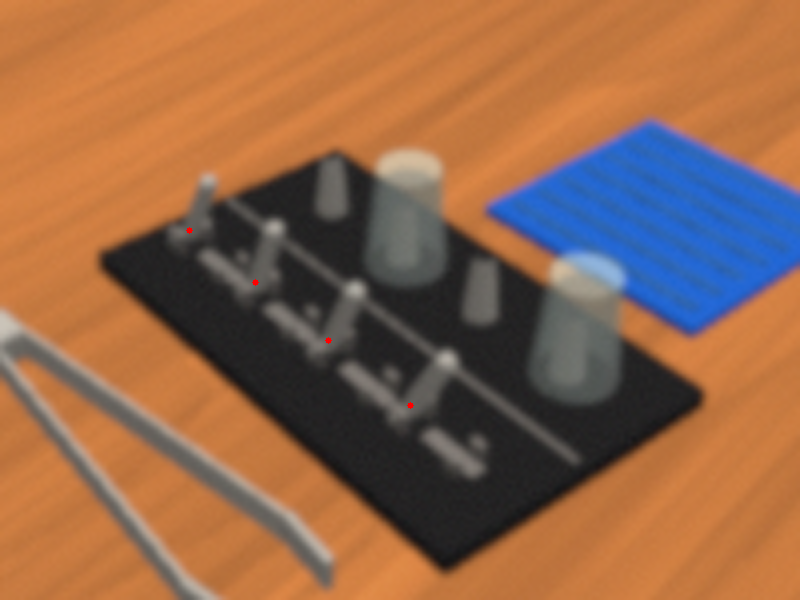

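Both views put the hinge points within about 3 mm of the cheeks I can see. Averaging them gives hinge1 ≈ (0.452, -0.017), hinge4 ≈ (0.630, -0.047) and a rack yaw of -9.8°.

The plan is to shut the fingers, turn the tool so jaw x lies across the row, and sweep along rack +x with the tip at z ≈ 35 mm. That is just above a flat peg (31 mm) and the cheeks (30 mm).

step_arm --pt "0 0 -0.112 0 0 0 -1" --pt "0 0 -0.112 0 0 0 -1" --pt "0 0 0 36 -30 0 -1" --pt "0 0 0 36 -30 0 -1" --pt "0 0 0 36 -30 0 -1" --pt "0 0 0 36 -30 0 -1" --pt "0 0 0 36 -30 0 -1" --pt "0 0 0 36 -30 0 -1" --pt "0 0 0 36 -30 0 -1" --pt "0 0 0 36 -30 0 -1" --squeeze 10

```text
time_s: 1.1
tcp_pos: [0.4515, 0.2914, 0.2213]
eef_rot: [179.9, -0.6, -98.7]
contact_force: [0.8, 0.8, 1.1]
gripper_width: 0.0131
```

```bash
cat > t.py <<'E'
import sys
from h import *
from scipy.spatial.transform import Rotation as Ro
s=r.get_state();R=Ro.from_euler('xyz',s['eef_rot'],degrees=True)
print(s['time_s'],s['tcp_pos'].round(4),s['eef_rot'].round(2),s['contact_force'].round(1),s['gripper_width'])
T=np.array([float(v) for v in sys.argv[1:4]])
print("tool shift mm",(R.inv().apply(T-s['tcp_pos'])*1000).round(1))
want=Ro.from_euler('xyz',[180,0,-99.8],degrees=True);print("turn",(R.inv()*want).as_rotvec().round(3))
E
python3 t.py .4205 -.0115 .13
```

```text
1.1 [0.4515 0.2914 0.2213] [179.87  -0.56 -98.71] [0.8 0.8 1.1] 0.013142697972717993
tool shift mm [303.2 -15.4  94.3]
turn [ 0.002 -0.01   0.019]
```

step_arm --pt "0 0 0.019 43 -2 0 -1" --pt "0 0 0 43 -2 0 -1" --pt "0 0 0 43 -2 0 -1" --pt "0 0 0 43 -2 0 -1" --pt "0 0 0 43 -2 0 -1" --pt "0 0 0 43 -2 0 -1" --pt "0 0 0 43 -2 0 -1" --pt "0 0 0 0 0 0 -1"

```text
time_s: 1.9
tcp_pos: [0.4107, -0.024, 0.2227]
eef_rot: [179.8, -0.7, -100.2]
contact_force: [1.0, 0.2, -1.0]
gripper_width: 0.0005
```

```bash
python3 t.py .4205 -.0115 .06
```

```text
1.9 [ 0.4107 -0.024   0.2227] [ 179.76   -0.74 -100.16] [ 1.   0.2 -1. ] 0.0005369008780733422
tool shift mm [-16.2  -8.1 162.4]
turn [ 0.004 -0.013 -0.006]
```

step_arm --pt "0.004 -0.013 -0.006 -10 -8 10 -1" --pt "0 0 0 -4 0 40 -1" --pt "0 0 0 0 0 40 -1" --pt "0 0 0 0 0 40 -1" --pt "0 0 0 0 0 25 -1" --pt "0 0 0 0 0 0 -1"

```text
time_s: 2.5
tcp_pos: [0.4226, -0.0122, 0.0646]
eef_rot: [-179.7, 0.2, -100.1]
contact_force: [0.1, 0.7, 0.7]
gripper_width: 0.0005
```

```bash
python3 t.py .4205 -.0115 .036; python3 - <<'E'
from h import *
for n in("top","scene"):
    im=cv2.cvtColor(r.capture(n),cv2.COLOR_RGB2BGR); b=im[90:290,170:370] if n=="top" else im[110:290,170:370]
    cv2.imwrite(f"pics/{n}1.png",cv2.resize(b,None,fx=3,fy=3,interpolation=2))
E
```

```text
2.5 [ 0.4226 -0.0122  0.0646] [-179.68    0.24 -100.1 ] [0.1 0.7 0.7] 0.0005405923400642619
tool shift mm [-0.2  2.4 28.5]
turn [-0.006  0.004 -0.005]
```

View pics/scene1.png

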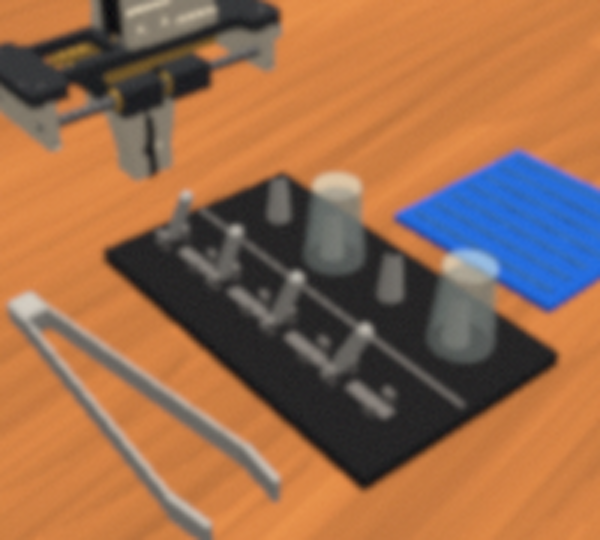

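View pics/top1.png

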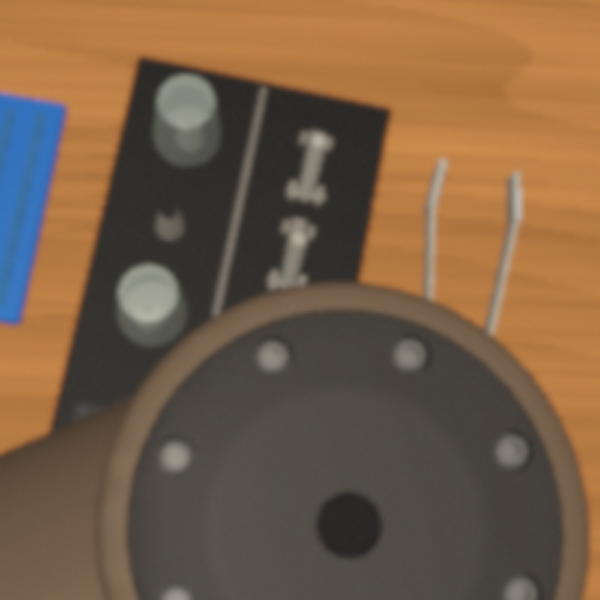

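The shut fingers are behind peg 1 and in line with the row. In the scene crop the tip is near (148,172), with peg 1's top at (185,195) and nothing touching. Now I'll go down to about 35.5 mm and sweep.

step_arm --pt "-0.006 0.004 -0.005 0 2 15 -1" --pt "0 0 0 0 0 13 -1" --pt "0 0 0 0 0 0 -1"

```text
time_s: 2.9
tcp_pos: [0.4274, -0.009, 0.0439]
eef_rot: [-179.3, 0.4, -99.7]
contact_force: [-0.1, -0.2, -0.5]
gripper_width: 0.0004
```

```bash
python3 t.py .671 -.054 .0355
```

```text
2.9 [ 0.4274 -0.009   0.0439] [-179.33    0.39  -99.67] [-0.1 -0.2 -0.5] 0.00044735034840021146
tool shift mm [   3.5 -247.6   11.3]
turn [-0.012  0.007  0.002]
```

```bash
python3 -c "
from h import *
print(r.get_state()['joints'].round(2))"
```

```text
[ 25.52   9.37 -43.71   0.12 -36.14  54.72]
```

step_arm --pt "0 0 0 0 0 8 -1" --pt "0 0 0 0 0 0 -1"

```text
time_s: 3.1
tcp_pos: [0.4296, -0.008, 0.0382]
eef_rot: [-179.1, 0.5, -99.6]
contact_force: [-0.2, -0.1, -0.7]
gripper_width: 0.0004
```

```bash
python3 t.py .671 -.054 .0355;python3 -c "
from h import *
print(r.get_state()['joints'].round(2))"
```

```text
3.1 [ 0.4296 -0.008   0.0382] [-179.09    0.54  -99.63] [-0.2 -0.1 -0.7] 0.00043221619275493595
tool shift mm [   5.  -245.6    6.6]
turn [-0.016  0.009  0.003]
[ 25.53  10.02 -44.04   0.16 -34.88  54.71]
```

Force is about zero. The shortfall is the arm's inner reach limit, which eases as it moves outwards. I'm starting the sweep with small downward corrections.

step_arm --pt "0 0 0 0 -6 1 -1" --pt "0 0 0 0 -6 1 -1" --pt "-0.003 0.002 0 0 -6 0.5 -1" --pt "-0.003 0.002 0 0 -6 0.5 -1" --pt "-0.003 0.002 0 0 -6 0 -1"

```text
time_s: 3.6
tcp_pos: [0.4617, -0.0132, 0.0372]
eef_rot: [-179.6, 0.2, -99.6]
contact_force: [-0.7, 0.3, -0.1]
gripper_width: 0.0003
```

```bash
python3 t.py .671 -.054 .0355
```

```text
3.6 [ 0.4617 -0.0132  0.0372] [-179.56    0.23  -99.61] [-0.7  0.3 -0.1] 0.00027466352925590204
tool shift mm [   5.3 -213.1    3.3]
turn [-0.008  0.004  0.003]
```

step_arm --pt "-0.003 0.002 0.002 1 -6 1 -1" --pt "-0.003 0.002 0 1 -6 1 -1" --pt "-0.002 0 0 1 -6 0.3 -1" --pt "0 0 0 1 -6 0.3 -1" --pt "0 0 0 1 -6 0 -1"

```text
time_s: 4.1
tcp_pos: [0.4942, -0.0241, 0.0343]
eef_rot: [180.0, -0.0, -99.7]
contact_force: [-1.0, 0.1, 0.2]
gripper_width: 0.0006
```

```bash
python3 t.py .671 -.054 .0355; python3 - <<'E'
from h import *
im=cv2.cvtColor(r.capture("scene"),cv2.COLOR_RGB2BGR); b=im[110:290,170:370]
cv2.imwrite(f"pics/s2.png",cv2.resize(b,None,fx=3,fy=3,interpolation=2))
E
```

```text
4.1 [ 0.4942 -0.0241  0.0343] [ 1.7996e+02 -3.0000e-02 -9.9730e+01] [-1.   0.1  0.2] 0.0006126138359907963
tool shift mm [  -0.4 -179.3   -1.4]
turn [ 0.001 -0.001  0.001]
```

View pics/s2.png

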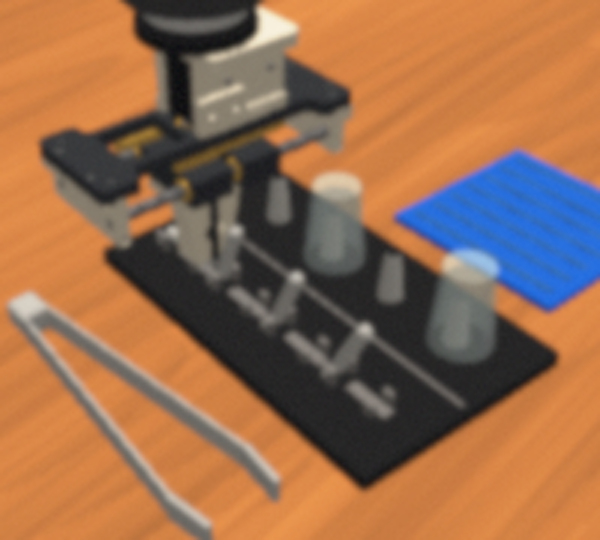

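Peg 1 is down under the fingers, peg 2 at (235,232) comes next, and the rack, glasses and tongs haven't moved. Contact force is about 1 N, so I'll carry on.

step_arm --pt "0 0 0 0 -6 -0.8 -1" --pt "0 0 0 0 -6 -0.4 -1" --pt "0 0 0 0 -6 0 -1" --pt "0 0 0 0 -6 0 -1" --pt "0 0 0 0 -6 0 -1" --pt "0 0 0 0 -6 0 -1" --pt "0 0 0 0 -6 0 -1"

```text
time_s: 4.85
tcp_pos: [0.5392, -0.032, 0.0356]
eef_rot: [180.0, -0.0, -99.7]
contact_force: [0.2, 1.0, 1.0]
gripper_width: 0.0004
```

```bash
python3 t.py .671 -.054 .0355
```

```text
4.85 [ 0.5392 -0.032   0.0356] [ 1.7995e+02 -5.0000e-02 -9.9720e+01] [0.2 1.  1. ] 0.00040035544696796353
tool shift mm [  -0.6 -133.7   -0. ]
turn [ 0.001 -0.001  0.001]
```

step_arm --pt "0 0 0 0 -6 0 -1" --pt "0 0 0 0 -6 0 -1" --pt "0 0 0 0 -6 0 -1" --pt "0 0 0 0 -6 0 -1" --pt "0 0 0 0 -6 0 -1" --pt "0 0 0 0 -6 0 -1" --pt "0 0 0 0 -6 0 -1" --pt "0 0 0 0 -6 0 -1" --pt "0 0 0 0 -6 0 -1"

```text
time_s: 5.75
tcp_pos: [0.5972, -0.042, 0.0353]
eef_rot: [179.9, -0.1, -99.7]
contact_force: [0.1, 0.4, 0.1]
gripper_width: 0.0006
```

```bash
python3 t.py .671 -.054 .0355; python3 - <<'E'
from h import *
im=cv2.cvtColor(r.capture("scene"),cv2.COLOR_RGB2BGR); b=im[110:290,170:370]
cv2.imwrite(f"pics/s3.png",cv2.resize(b,None,fx=3,fy=3,interpolation=2))
E
```

```text
5.75 [ 0.5972 -0.042   0.0353] [ 1.7994e+02 -6.0000e-02 -9.9720e+01] [0.1 0.4 0.1] 0.0005665988368601721
tool shift mm [ -0.7 -74.8  -0.3]
turn [ 0.001 -0.001  0.001]
```

View pics/s3.png

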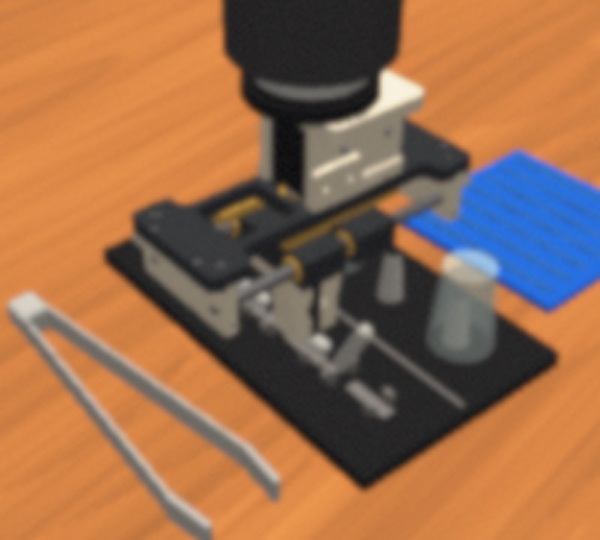

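Peg 3 is down in front of the fingers (its tip is at (322,342)), and only peg 4 at (362,330) is still standing. I'm continuing over it.

step_arm --pt "0 0 0 0 -6 0 -1" --pt "0 0 0 0 -6 0 -1" --pt "0 0 0 0 -6 0 -1" --pt "0 0 0 0 -6 0 -1" --pt "0 0 0 0 -6 0 -1" --pt "0 0 0 0 -6 0 -1"

```text
time_s: 6.4
tcp_pos: [0.6351, -0.0487, 0.0348]
eef_rot: [179.8, -0.1, -99.7]
contact_force: [-0.3, -0.1, 0.9]
gripper_width: 0.0009
```

step_arm --pt "0 0 0 0 -6 0 -1" --pt "0 0 0 0 -6 0 -1" --pt "0 0 0 0 -6 0 -1" --pt "0 0 0 0 -6 0 -1" --pt "0 0 0 0 -6 0 -1" --pt "0 0 0 0 -4 0 -1" --pt "0 0 0 0 0 0 -1"

```text
time_s: 7.1
tcp_pos: [0.674, -0.0551, 0.035]
eef_rot: [180.0, -0.1, -99.7]
contact_force: [-0.7, -0.4, -0.9]
gripper_width: 0.0004
```

step_arm --pt "0 0 0 0 0 -15 -1" --pt "0 0 0 0 0 -40 -1" --pt "0 0 0 0 0 -40 -1" --pt "0 0 0 0 0 -40 -1" --pt "0 0 0 -40 -5 -20 -1" --pt "0 0 0 -45 0 -10 -1" --pt "0 0 0 -45 0 0 -1" --pt "0 0 0 -45 0 0 -1" --pt "0 0 0 -45 0 0 -1" --pt "0 0 0 -45 0 0 -1"

```text
time_s: 8.1
tcp_pos: [0.7236, 0.2074, 0.2217]
eef_rot: [-179.6, 0.2, -100.2]
contact_force: [1.0, 0.7, 0.1]
gripper_width: 0.0005
```

```bash
python3 t.py .671 -.054 .0355; python3 - <<'E'
from h import *
for n in("top","scene"):
    im=cv2.cvtColor(r.capture(n),cv2.COLOR_RGB2BGR); cv2.imwrite(f"pics/{n}4f.png",im); b=im[90:290,170:370] if n=="top" else im[110:290,170:370]
    cv2.imwrite(f"pics/{n}4.png",cv2.resize(b,None,fx=3,fy=3,interpolation=2))
E
```

```text
8.1 [0.7236 0.2074 0.2217] [-179.56    0.21 -100.19] [1.  0.7 0.1] 0.0005161266753953557
tool shift mm [267.2   7.  185.2]
turn [-0.008  0.004 -0.007]
```

View pics/scene4.png

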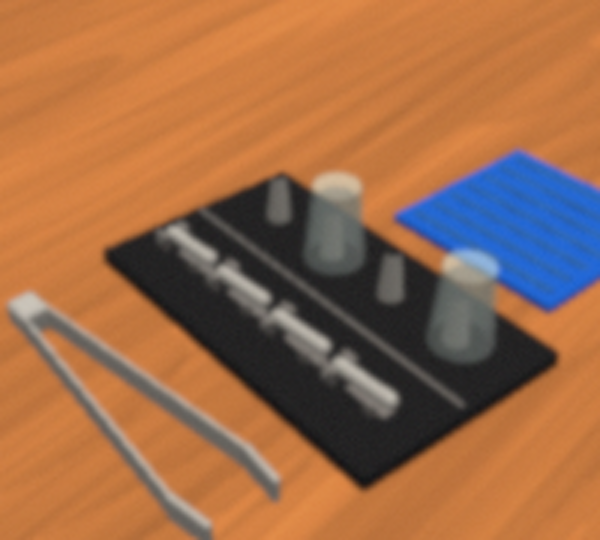

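View pics/top4.png

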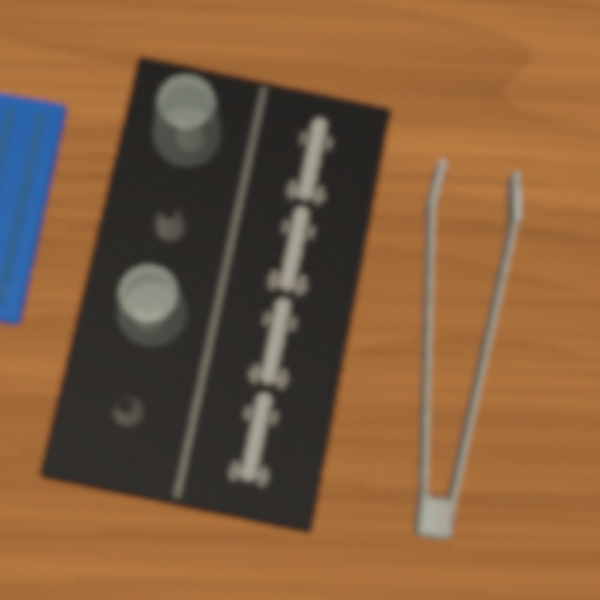

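Both views show all four pegs lying along their strips, with the rack, glasses and tongs at the same pixels as before. I'll check the tip angles against the geometry and the stillness by image difference, then hand in.

```bash
python3 - <<'E'
from h import *
a=cv2.imread("pics/top0.png");b=cv2.imread("pics/top4f.png")
def corners(im):
    m=cv2.morphologyEx((im.max(2)<60).astype(np.uint8),cv2.MORPH_CLOSE,np.ones((9,9)))
    m[:, :180]=0; m[:, 310:]=0
    c=max(cv2.findContours(m,0,2)[0],key=cv2.contourArea);return cv2.minAreaRect(c)
print(corners(a),corners(b))
d=cv2.absdiff(a,b).max(2)>50
for nm,s in(("glass1",np.s_[170:215,200:240]),("glass2",np.s_[108:155,212:248]),("tongs",np.s_[140:275,306:350])): print(nm,d[s].sum())
# pegs: expected tip pixel in zoomed scene crop for flat and 75deg
th=np.radians(-9.8);u=np.array([np.cos(th),np.sin(th),0])
for k in range(4):
    H=np.array([.452,-.017,.026])+u*.06*k
    for t in(90,75): 
        A=np.radians(t);print(k+1,t,((proj("scene",H+.05*(u*np.sin(A)+np.array([0,0,np.cos(A)])))[0]-[170,110])*3).round(),((proj("top",H+.05*(u*np.sin(A)+np.array([0,0,np.cos(A)])))[0]-[170,90])*3).round())
E
```

```text
((242.56488037109375, 187.38851928710938), (89.20958709716797, 141.6666259765625), 11.768288612365723) ((242.60556030273438, 187.38772583007812), (89.20762634277344, 141.64230346679688), 11.802433013916016)
glass1 0
glass2 0
tongs 0
1 90 [212. 267.] [267. 391.]
1 75 [210. 251.] [268. 392.]
2 90 [266. 311.] [286. 298.]
2 75 [265. 294.] [287. 296.]
3 90 [327. 359.] [304. 207.]
3 75 [325. 341.] [306. 204.]
4 90 [394. 412.] [322. 119.]
4 75 [394. 395.] [323. 114.]
```

```bash
python3 - <<'E'
from h import *
th=np.radians(-9.8);u=np.array([np.cos(th),np.sin(th),0])
for k in range(4):
    H=np.array([.452,-.017,.026])+u*.06*k
    o=[]
    for t in(90,85,80,75):
        A=np.radians(t);v=proj("scene",[H+.01*(u*np.sin(A)+np.array([0,0,np.cos(A)])),H+.045*(u*np.sin(A)+np.array([0,0,np.cos(A)]))]);e=v[1]-v[0];o.append(round(np.degrees(np.arctan2(e[1],e[0])),1))
    print(k+1,o,((proj("scene",H)[0]-[170,110])*3).round())
g=cv2.imread("pics/scene4.png")
b=g[210:430,150:410];cv2.imwrite("pics/z.png",cv2.resize(b,None,fx=3,fy=2.7,interpolation=2)[:, :])
m=(g.min(2)>125).astype(np.uint8)
for c in cv2.findContours(m,0,2)[0]:
    if cv2.contourArea(c)>60:
        x,y,w,h=cv2.boundingRect(c)
        if 150<x<410 and 210<y<430 and x+w<410: 
            l=cv2.fitLine(c,2,0,.01,.01).ravel();print((x,y,w,h),np.degrees(np.arctan2(l[1],l[0])).round(1))
E
```

```text
1 [np.float64(38.5), np.float64(34.1), np.float64(29.0), np.float64(23.0)] [171. 235.]
2 [np.float64(38.5), np.float64(34.3), np.float64(29.6), np.float64(24.1)] [221. 274.]
3 [np.float64(38.5), np.float64(34.6), np.float64(30.2), np.float64(25.2)] [276. 318.]
4 [np.float64(38.5), np.float64(34.8), np.float64(30.8), np.float64(26.2)] [337. 367.]
(332, 357, 65, 47) 31.9
(271, 309, 58, 42) 34.3
(217, 266, 52, 37) 31.3
(168, 226, 47, 35) 33.0
```

View pics/z.png

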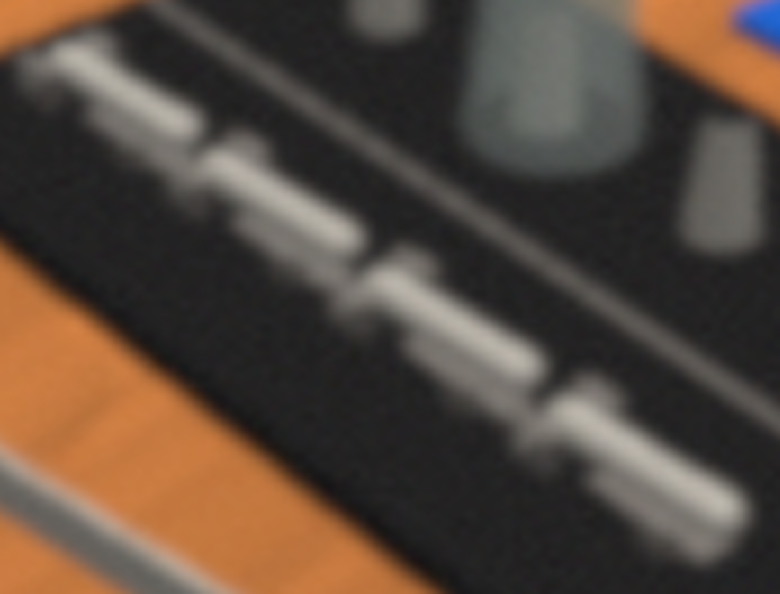

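```bash
python3 -c "
from plant import r
print(r.get_state()['contact_force'].round(1)); print(r.close_job())"
```

```text
[ 0.8 -0.8 -0.9]
the job is handed in; nothing more can be done
None
```

All four hinged pegs are down, in order from peg 1 to peg 4, and the job is handed in at about 8 s of the 38 s allowed. I made one sweep with the fingers shut and the tip about 34–38 mm above the shelf. The forces I read between moves stayed around 1 N.

**Last checks:**
- **Pegs:** I estimate they lie about 5–9° short of dead flat, against the 15° allowed. The picture's peg slopes of 31–34° (dead flat would be 38.5°) give that. The fingertips' height over the pegs points to about 5°.
- **Rack:** its outline in the top view is unchanged to within 0.1 pixel.
- **Glasses and tongs:** the before-and-after top pictures show no changed pixels around them.
- **Arm:** it is clear of everything, with the fingertips 0.22 m up and well to one side.

**What disagreed:**
- **Views:** the two cameras placed the rack about 4–5 mm apart, so I used their average.
- **Start of the sweep:** near its inner reach limit the arm stopped a few millimetres short of the planned start point and began slightly high. I corrected this along the way, and peg 1 still went down.
- **Second pass:** I did not make a lower one to press the pegs fully flat.

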